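# Hang the counting frame on the sloped reading stand

### The job

Hang the blue counting frame on the sloping face of the reading stand: both of its holes over the two steel pins, lying fully home and flush on the face. Then swing the red keeper round until its arm lies right across the side bar of the frame, let go, and leave the other things on the bench where they are.

Things in the scene. Friction and masses are not known exactly. Their poses are not given: they have to be found in the camera images.
- stand: white wedge-shaped reading stand, fixed to the bench, 130 deep x 250 wide, 20 mm high in front and 81 mm high at the back. Origin: middle of its underside; x points to its high back edge, y to its left, z up.
- face: the stand's grey sloping top, 143 x 250 mm, 25 degrees from level, its low edge in front. Origin: on its surface, where the middle of the frame's underside lies when home (20 mm left of the stand's middle, 50 mm above the bench); x up the slope, y to the stand's left, z square out of the face. The two steel pins stand along z: 12 mm diameter, 24 mm long, the last 6 mm tapering to 5 mm.
- pin_left (a point): middle of the left pin's foot on the face surface, 46 mm up the slope (x) and 74 mm left (y) of face
- pin_right (a point): middle of the right pin's foot on the face surface, 46 mm up the slope (x) and 74 mm right (-y) of face
- frame: loose blue frame, 120 (x) x 180 (y) x 8 mm (z), 0.15 to 0.31 kg, two wired windows, flat on the bench. Origin: middle of its underside, z up. A black blade handle stands on its middle: 52 mm long along x, 14 mm thick along y, top 44 mm above the underside (its 20 mm wide foot ends 11 mm up). The holes lie near its +x edge, which goes to the top of the slope.
- hole_left (a point): centre of the left hole, at the underside of the frame, 46 mm along x and 74 mm along +y from frame; hole about 15.5 mm diameter, right through
- hole_right (a point): centre of the right hole, at the underside of the frame, 46 mm along x and 74 mm along -y from frame; hole about 15.5 mm diameter, right through
- keeper (a joint): angle of the red keeper, rad: 0 = arm straight down the slope beside the frame's place; grows as the arm swings inwards over the frame (clockwise seen from above), 1.57 = straight across, stops at -0.6 and 1.6. Axis square to the face, about 1 N friction at the knob, stays where left. Arm 16 mm wide, 6 mm thick, underside 11 mm above the face: passes 3 mm over a frame that is home.
- keeper_pivot (a point): on the keeper's axis, 11 mm above the face, 114 mm right (-y) of face
- keeper_knob (a point): middle of the top of the keeper's upright red knob: 16 mm diameter, 26 mm tall, 56 mm from the axis; its top is 43 mm above the face
- beaker: loose glass beaker, 75 mm wide, 99 mm tall, standing in front of the stand, to the left; origin at the middle of its underside
- jar: loose jar with red lid, 41 mm wide, 66 mm tall, at the right; origin at the middle of its underside
- wash_bottle: loose white squeeze bottle with bent spout, 58 x 71 x 152 mm tall, at the right; origin at the middle of its underside
- tape: loose roll of tape lying flat, 52 mm wide, 18 mm high, at the front left; origin at the middle of its underside

How it is judged:
On the way:
1. the frame is home on both pins (each hole's centre within 5 mm of its pin's foot, flat on the face) while the keeper is still open (distance between hole_left and pin_left below 0.005 m and distance between hole_right and pin_right below 0.005 m and angle between the z axis of frame and the z axis of face, either way round below 0.06 rad and value of joint keeper below 0.7 rad), for 0.2 s.
At the end, for the whole second after the job is handed in: The frame hangs on both pins, each hole's centre at its underside within 5 mm of its pin's foot and flat on the face within 0.06 rad, at rest, and the keeper is swung to more than 1.3 rad, across the frame's side bar (distance between hole_left and pin_left below 0.005 m and distance between hole_right and pin_right below 0.005 m and angle between the z axis of frame and the z axis of face, either way round below 0.06 rad and value of joint keeper above 1.3 rad and linear speed of frame below 0.02 m/s); the robot touches nothing.
It fails at once if a bystander (beaker, jar, squeeze bottle or tape roll) is moved more than 30 mm (distance of any of beaker, jar, wash_bottle, tape from where it was at the start of the episode above 0.03 m).
It also fails if it takes over 45 s, if anything falls off the work surface, if the arm or the gripper's body presses on something with over 40 N, if the wrist force passes 120 N, or if a joint passes its speed limit or range.

### The arm

A 7-joint arm with a two-finger parallel gripper is mounted at the origin on a cart in front of the work surface, level with it; the furniture and walls round the work are solid. World frame = base frame: x ahead of the robot, y to its left, z up, the work surface at z = 0. Lengths are in m, angles in rad, forces in N, time in s.
With the tool pointing down it reaches from about 0.4 to 0.85 m from the base axis. Payload 4.5 kg.
Tool frame: the origin (TCP) lies at the very end of the fingers, on their centre line; the grasp point (between the pads) lies 19 mm behind it; z points along the fingers, y is the line along which they close (so a half turn about z gives the same grasp; the last joint's range is limited). The gripper opens to 88 mm and grips with 3 to 60 N. Pads are 18 mm wide; open, the fingers measure 123 mm over their backs; the gripper's body (75 mm by 187 mm) begins 45 mm behind the grasp point.
Start: joints at [1.303, 0.689, -0.195, 1.565, 0.157, 0.902, -0.215], TCP at [0.186, -0.597, 0.239] pointing down, gripper open.
Joint ranges: [-3.01, 3.01], [-0.46, 2.08], [-1.47, 1.51], [0.13, 2.56], [-1, 4.14], [0.04, 2.09], [-2.66, 2.66]. Speed limits (rad/s): [2.57, 2.57, 3.14, 3.14, 3.14, 3.14, 3.14].

### API

Orientations are given as a unit quaternion [x, y, z, w].
In Python, from plant import r, eyes, nets gives the robot as it stands.
- The arm moves only by the shell command python3 -m pendant 'ROWS' [FORCE]. ROWS is JSON, a list of rows, each an object of numbers: "claw": the opening, from 0 (shut) to 1 (fully open); "dx", "dy", "dz": the shift along the world's x, y, z in mm; "twist": the turn about the world's z in rad. In form: [{"claw": .., "dx": .., "dy": .., "dz": .., "twist": ..}, ...]. A call has 1 to 8 rows; each row is the pose to reach, as a shift and turn from the pose commanded when the call began; what a row does not reach only later rows make up. A row lasts 1/10 s, in which the tool goes at most 50 mm and 8.59 degrees, less where a joint would pass 70% of its speed; a pose out of reach is approached as far as the arm can. A call with a gripper value outside its range is refused whole. The fingers move at their own pace and stop on an object; FORCE is the grip in N (left out, the last holds). Time passes only in rows, so rows that repeat a pose let the fingers close. It gives the time, the measured TCP pose, the force, the opening and the grip force at its end, in the units of the state.
- r.get_state(): the state, without advancing time (a new reading comes with each control period).
- eyes.snapshot(name): name is "scene" or "top"; returns (picture, depth): 384x512x3 uint8, blue, green, red; 384x512 float32, m along the optical axis (not along the pixel's ray), 0 where there is no reading.
- eyes.camera_info(name): a dict with "K" (3x3 intrinsics, pixels), "D" ([k1, k2, p1, p2, k3] as OpenCV has them; the pictures are not rectified), "world_to_cam" (4x4, takes a point from world to camera coordinates). Camera axes: x right, y down, z forward; pixel columns grow to the right and rows downward; lengths in m; the calibration is good to about 2 mm. A picture is of the moment at which its call begins. camera_info takes no time and is no camera call.
- r.finish_job(): hands the job in; it is judged then, once.
Trained networks look in the newest picture that a camera, given by its name, has taken for a name from the list of things; names that differ only in an ending like _2 or _b are one class to them, and where a whole thing is asked for, a point or a joint stands for the part that bears it (a point fixed in the world has none). Each returns a list of dicts, best first, with "confidence" (0 to 1); they miss things now and then, are a little off and sometimes report something else, mostly with a low value. They report only what shows in the picture. A call takes as long as a camera call.
- nets.spot_in(camera, query): "box" ([left, top, width, height] as shares, 0 to 1, of the picture: columns of its width, rows of its height, round what is visible of it).
- nets.place_of(camera, query): "position" ([column, row] as shares, 0 to 1, of the picture: columns of its width, rows of its height: a listed point, or the origin of a listed thing).
The state is a dict: "clock": time; "q": joint angles; "qd": joint speeds; "joint_torque": joint torques, N m; "tool_pos": TCP position; "eef_rot": TCP orientation; "contact_force": force on the tool from outside, world axes, zero at the start; "moment": the same for the moment, N m; "opening": opening from 0.0 (shut) to 1.0 (fully open); "finger_force": force on a finger pad.
Only numpy, scipy, OpenCV 4.12 (cv2) and the standard library are available. Lean on these libraries where they do the work, as an engineer would, in place of code of your own. Each camera call takes 0.05 s, during which the arm holds its last target. There are 200 camera calls.

## Working session

There is one attempt and no reset: what is moved stays moved. The work goes in short steps, Python scripts to look and compute and a shell command to move; the robot and the scene stay as the last step left them, time stands still between calls to the robot, and variables do not carry over. Pictures are saved under pics/ and viewed, at most 10 in all, crops included, and the job is handed in when it is done.

```bash
ls; mkdir -p pics; cat > h.py <<'E'
import numpy as np, cv2
from plant import r, eyes, nets
W,H=512,384
def unproj(cam,uv,z=None,depth=None):
    ci=eyes.camera_info(cam);K=np.array(ci["K"]);D=np.array(ci["D"]);T=np.linalg.inv(np.array(ci["world_to_cam"]))
    n=cv2.undistortPoints(np.array([[uv]],float),K,D)[0,0]
    d=T[:3,:3]@np.array([n[0],n[1],1.]);o=T[:3,3]
    if depth is not None: return o+d*depth
    return o+d*(z-o[2])/d[2]
def proj(cam,P):
    ci=eyes.camera_info(cam);M=np.array(ci["world_to_cam"])
    return cv2.projectPoints(np.array(P,float).reshape(-1,3),cv2.Rodrigues(M[:3,:3])[0],M[:3,3],np.array(ci["K"]),np.array(ci["D"]))[0][:,0]
def cloud(cam,depth):
    ci=eyes.camera_info(cam);K=np.array(ci["K"]);D=np.array(ci["D"]);T=np.linalg.inv(np.array(ci["world_to_cam"]))
    g=np.stack(np.meshgrid(np.arange(W),np.arange(H)),-1).reshape(-1,1,2).astype(float)
    n=cv2.undistortPoints(g,K,D)[:,0]
    P=np.c_[n,np.ones(len(n))]*depth.reshape(-1,1)
    P=P@T[:3,:3].T+T[:3,3];P[depth.ravel()==0]=np.nan
    return P.reshape(H,W,3)
E
python3 - <<'E'
from h import *
np.set_printoptions(precision=4,suppress=True)
for c in("scene","top"):
    im,d=eyes.snapshot(c);cv2.imwrite(f"pics/{c}0.png",im);np.save(f"d_{c}.npy",d)
    for q in("stand","face","pin_left","pin_right","frame","hole_left","hole_right","keeper_pivot","keeper_knob","beaker","jar","wash_bottle","tape"):
        x=nets.place_of(c,q)
        print(c,q,[(np.round(np.array(k["position"])*[W,H],1),round(k["confidence"],2)) for k in x[:2]])
    print(np.linalg.inv(np.array(eyes.camera_info(c)["world_to_cam"])))
print(r.get_state())
E
```

```text
pics
scene stand [(array([181.8, 225.8]), 0.84)]
scene face [(array([177.6, 215.6]), 0.72), (array([204.1, 195.1]), 0.7)]
scene pin_left [(array([148.5, 218.4]), 0.66)]
scene pin_right [(array([182.6, 192.1]), 0.64)]
scene frame [(array([291.7, 168.5]), 0.86)]
scene hole_left [(array([264.6, 176.9]), 0.58)]
scene hole_right [(array([295.9, 158.3]), 0.74)]
scene keeper_pivot [(array([203.8, 195.1]), 0.56)]
scene keeper_knob [(array([225.3, 199.4]), 0.71)]
scene beaker [(array([197.3, 278.9]), 0.88)]
scene jar [(array([327.9, 152.4]), 0.65)]
scene wash_bottle [(array([298.3, 133.4]), 0.81), (array([292.2, 169.6]), 0.62)]
scene tape [(array([208.7, 321.6]), 0.81)]
[[-0.8304 -0.3524  0.4315 -0.0933]
 [-0.5571  0.5194 -0.648   0.8734]
 [ 0.0042 -0.7785 -0.6277  0.9508]
 [ 0.      0.      0.      1.    ]]
top stand [(array([216.9, 163.2]), 0.7), (array([236.9, 163.8]), 0.2)]
top face [(array([210.4, 156.3]), 0.9)]
top pin_left [(array([196.6, 139.5]), 0.91)]
top pin_right [(array([234.2, 151.7]), 0.59)]
top frame [(array([239.5, 177.4]), 0.72), (array([311.4, 209. ]), 0.67)]
top hole_left 
[... 338 characters left out ...]
top tape [(array([143.3, 207.4]), 0.59)]
[[ 0.2508 -0.8822  0.3985 -0.2103]
 [-0.968  -0.2235  0.1144 -0.2621]
 [-0.0118 -0.4144 -0.91    1.7559]
 [ 0.      0.      0.      1.    ]]
{'clock': 1.4, 'q': array([ 1.3028,  0.6891, -0.1946,  1.5653,  0.1573,  0.9025, -0.2151]), 'qd': array([-0.0001, -0.0021,  0.0006, -0.0004,  0.0005, -0.0003, -0.0006]), 'joint_torque': array([ -0.0005, -52.7487,  -1.267 , -15.3742,  -0.0518,  -0.0006,
         0.    ]), 'tool_pos': array([ 0.1858, -0.5968,  0.2387]), 'eef_rot': array([0.9886, 0.1504, 0.    , 0.    ]), 'contact_force': array([ 0.0545, -0.5098, -1.4474]), 'moment': array([0.02  , 0.016 , 0.0164]), 'finger_force': 0.0, 'opening': 1.000636626988639}
```

View images.

```bash
python3 - <<'E'
import cv2
a=cv2.imread("pics/scene0.png");b=cv2.imread("pics/top0.png")
cv2.imwrite("pics/s1.png",cv2.resize(a[100:370,90:450],None,fx=2.2,fy=2.2,interpolation=cv2.INTER_CUBIC))
cv2.imwrite("pics/t1.png",cv2.resize(b[90:290,120:400],None,fx=2.8,fy=2.8,interpolation=cv2.INTER_CUBIC))
E
```

```text
(no output)
```

View pics/s1.png

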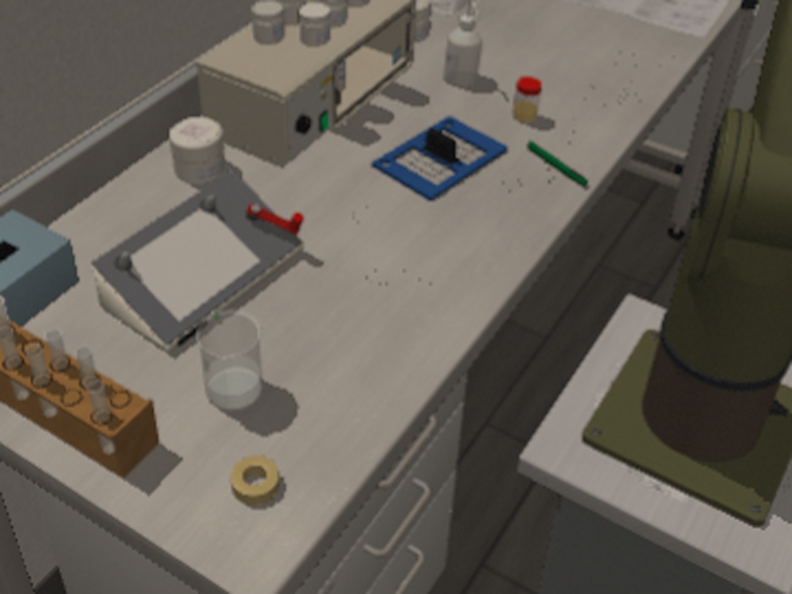

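View pics/t1.png

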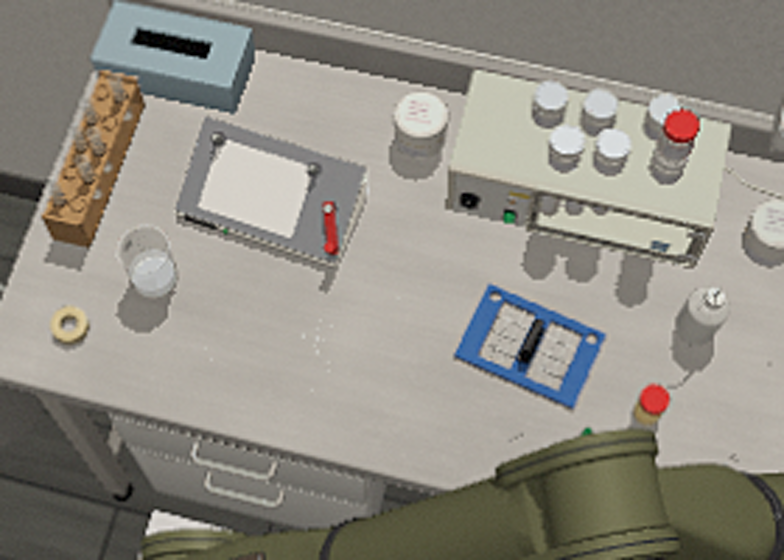

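The pictures show the stand at the left, with its keeper open and the pins at top-view pixels (197,140) and (234,152). The frame lies at the right with its holes along its far edge, at (297,196) and (332,212). Its yaw is much the same as the stand's.

```bash
python3 - <<'E'
from h import *
np.set_printoptions(precision=4,suppress=True)
zp=0.05+.046*np.sin(np.radians(25))
pts={"scene":dict(pl=(148.5,218.4),pr=(182.6,192.1),hl=(264.6,176.9),hr=(295.9,158.3),kn=(225.3,199.4),kp=(203.8,195.1),face=(177.6,215.6),frame=(291.7,168.5),beaker=(197.3,278.9)),
"top":dict(pl=(196.6,139.5),pr=(234.2,151.7),hl=(297.2,196),hr=(332,212.1),kn=(240.5,178.5),kp=(235.9,160.6),face=(210.4,156.3),frame=(311.4,209),wash=(370.8,207.1),jar=(348.6,238),tape=(143.3,207.4))}
zz=dict(pl=zp,pr=zp,hl=0.004,hr=0.004,kn=.07,kp=.06,face=.05,frame=0)
for c in pts:
    P={k:unproj(c,v,zz.get(k,0)) for k,v in pts[c].items()}
    for k in P: print(c,k,P[k][:3])
    for a,b in(("pl","pr"),("hl","hr")):
        v=P[a]-P[b]; print(" len",np.linalg.norm(v[:2]),"yaw",np.degrees(np.arctan2(-v[0],v[1])),"mid",(P[a]+P[b])/2)
for c in("scene","top"):
    im=cv2.imread(f"pics/{c}0.png");d=np.load(f"d_{c}.npy");C=cloud(c,d)
    hsv=cv2.cvtColor(im,cv2.COLOR_BGR2HSV)
    m=((hsv[...,0]>100)&(hsv[...,0]<125)&(hsv[...,1]>130)).astype(np.uint8)
    n,l,st,_=cv2.connectedComponentsWithStats(m);i=1+np.argmax(st[1:,4])
    # contour at rim height z=.008
    cn=np.argwhere(l==i)[:,::-1]
    Q=np.array([unproj(c,p,.007)[:2] for p in cn])
    rc=cv2.minAreaRect((Q*1000).astype(np.float32));print(c,"blue rect",rc,"z",np.nanmedian(C[l==i][:,2]))
    pr=pts[c]["face"]; K=C.reshape(-1,3)
    f=unproj(c,pr,.05)[:2]
    s=(np.hypot(*(K[:,:2]-f).T)<.09)&(K[:,2]>.02)&(K[:,2]<.1); Q=K[s]
    for _ in range(5):
        A=np.c_[Q[:,:2],np.ones(len(Q))];co=np.linalg.lstsq(A,Q[:,2],rcond=None)[0];e=Q[:,2]-A@co;Q=Q[abs(e)<max(.003,1.5*e.std())]
    print(c,"plane",co,"tilt",np.degrees(np.arctan(np.hypot(*co[:2]))),"yaw",np.degrees(np.arctan2(co[1],co[0])),len(Q))
    # where along grad z=.05 passes through est face origin
    print("z at f",co@[*f,1])
    # rectangle: all points on plane
    e=K@[-co[0],-co[1],1]-co[2]; s=(abs(e)<.004)&(np.hypot(*(K[:,:2]-f).T)<.2)
    mm=s.reshape(H,W).astype(np.uint8);mm=cv2.morphologyEx(mm,cv2.MORPH_OPEN,np.ones((3,3)));n,l,st,_=cv2.connectedComponentsWithStats(mm);i=1+np.argmax(st[1:,4])
    print(c,"face rect",cv2.minAreaRect((C[l==i][:,:2]*1000).astype(np.float32)))
E
```

```text
scene pl [0.6734 0.2136 0.0694]
scene pr [0.6702 0.0709 0.0694]
scene hl [ 0.5533 -0.2038  0.004 ]
scene hr [ 0.5201 -0.357   0.004 ]
scene kn [0.545  0.0277 0.07  ]
scene kp [0.617  0.0378 0.06  ]
scene face [0.6299 0.1437 0.05  ]
scene frame [ 0.5047 -0.3008  0.    ]
scene beaker [0.4661 0.2642 0.    ]
 len 0.1427302650326195 yaw -1.3074765786129101 mid [0.6718 0.1422 0.0694]
 len 0.1567988493030224 yaw -12.208967535797733 mid [ 0.5367 -0.2804  0.004 ]
top pl [0.6766 0.2292 0.0694]
top pr [0.6595 0.0665 0.0694]
top hl [ 0.5622 -0.2161  0.004 ]
top hr [ 0.5286 -0.3627  0.004 ]
top kn [0.5513 0.011  0.07  ]
top kp [0.6273 0.051  0.06  ]
top face [0.626  0.1574 0.05  ]
top frame [ 0.5233 -0.282   0.    ]
top wash [ 0.5886 -0.508   0.    ]
top jar [ 0.441  -0.4449  0.    ]
top tape [0.3662 0.3628 0.    ]
 len 0.1635712549434586 yaw -6.003449399715444 mid [0.6681 0.1478 0.0694]
 len 0.1504451663818277 yaw -12.890785898407998 mid [ 0.5454 -0.2894  0.004 ]
scene blue rect ((500.5921630859375, -278.1454162597656), (181.21617126464844, 119.99822998046875), 78.5694808959961) z 0.007971918667041722
scene plane [ 0.4599 -0.0454 -0.2313] tilt 24.80144838881724 yaw -5.642676699458432 1752
z at f 0.051793600301006604
scene face rect ((624.402099609375, 134.12423706054688), (251.24966430664062, 134.59056091308594), 84.51593780517578)
top blue rect ((502.4204406738281, -275.2525329589844), (176.85081481933594, 119.31339263916016), 78.74297332763672) z 0.007363316404109255
top plane [ 0.4601 -0.0577 -0.2299] tilt 24.879822582920333 yaw -7.152687206738388 618
z at f 0.04905431113174591
top face rect ((585.7133178710938, 77.51239013671875), (7.19512939453125, 8.502245903015137), 18.909664154052734)
```

```bash
python3 -m pendant '[{"claw":0.6,"dx":40,"dy":40,"dz":0,"twist":-0.1},{"claw":0.6,"dx":80,"dy":75,"dz":0,"twist":-0.2},{"claw":0.6,"dx":115,"dy":110,"dz":0,"twist":-0.3},{"claw":0.6,"dx":150,"dy":145,"dz":0,"twist":-0.4},{"claw":0.6,"dx":185,"dy":180,"dz":0,"twist":-0.5},{"claw":0.6,"dx":220,"dy":213,"dz":0,"twist":-0.5},{"claw":0.6,"dx":255,"dy":247,"dz":0,"twist":-0.5},{"claw":0.6,"dx":290,"dy":280,"dz":-20,"twist":-0.5}]' 20
python3 -m pendant '[{"claw":0.6,"dx":36,"dy":35,"dz":-40,"twist":0},{"claw":0.6,"dx":36,"dy":35,"dz":-90,"twist":0},{"claw":0.6,"dx":36,"dy":35,"dz":-119,"twist":0},{"claw":0.6,"dx":36,"dy":35,"dz":-119,"twist":0},{"claw":0.6,"dx":36,"dy":35,"dz":-119,"twist":0}]'
python3 - <<'E'
from h import *
from scipy.spatial.transform import Rotation as R
ims=[]
for c in("scene","top"):
    im,d=eyes.snapshot(c);cv2.imwrite(f"pics/{c}1.png",im)
    big=cv2.resize(im,None,fx=3,fy=3,interpolation=cv2.INTER_CUBIC)
    F=R.from_euler("zyx",[-5.8,-25,0],degrees=True);f0=np.array([.6268,.153,.05])
    def poly(P,col,R_,t,close=True):
        p=proj(c,R_.apply(np.array(P,float)/1000)+t); p=((p+.5)*3-.5)
        cv2.polylines(big,[np.round(p).astype(int)],close,col,1,cv2.LINE_AA)
    G=R.from_euler("z",-11.4,degrees=True);g0=np.array([.501,-.278,0])
    # face: middle of stand at y=-20; x range from z 20..81
    s=np.sin(np.radians(25));a,b=-30/s,31/s
    poly([[a,105,0],[b,105,0],[b,-145,0],[a,-145,0]],(0,255,0),F,f0)
    for y in(74,-74): poly([[46,y,0],[46,y,24]],(0,0,255),F,f0,False)
    poly([[0,-114,11],[-56,-114,11],[-56,-114,43]],(255,255,0),F,f0,False)
    poly([[60,90,8],[60,-90,8],[-60,-90,8],[-60,90,8]],(0,255,0),G,g0)
    poly([[26,0,44],[-26,0,44]],(0,255,255),G,g0,False)
    for y in(74,-74): poly([[46+7.75*np.cos(t),y+7.75*np.sin(t),8] for t in np.linspace(0,6.28,20)],(0,0,255),G,g0)
    ims.append(big)
a=ims[0][420:780,360:960]; b=ims[1][380:700,500:1100]
cv2.imwrite("pics/ov.png",np.vstack([cv2.resize(a,(500,300)),cv2.resize(b,(500,267))]) )
cv2.imwrite("pics/ovs.png",a);cv2.imwrite("pics/ovt.png",b);print(r.get_state())
E
```

```text
clock: 2.2
tool_pos: [0.4743, -0.3201, 0.223]
eef_rot: [0.995, -0.099, 0.003, 0.001]
contact_force: [0.5, -0.3, 0.0]
opening: 0.606
finger_force: 0.0
clock: 2.7
tool_pos: [0.507, -0.2866, 0.1025]
eef_rot: [0.995, -0.099, -0.0, 0.0]
contact_force: [-0.3, -0.6, 0.5]
opening: 0.599
finger_force: 0.0
{'clock': 2.8, 'q': array([ 0.43714115,  0.82025942, -0.00233001,  1.80971641,  0.00478956,
        0.50758491, -1.33890513]), 'qd': array([ 0.00150879, -0.01370308, -0.00202434, -0.00059596,  0.00020973,
       -0.00532933,  0.00079431]), 'joint_torque': array([-3.32254339e-01, -5.13201928e+01,  1.22277014e+00, -9.44537848e+00,
       -1.72858662e-02, -3.97646043e-02,  1.62590313e-03]), 'tool_pos': array([ 0.50820638, -0.28767164,  0.10440622]), 'eef_rot': array([ 9.95027850e-01, -9.95761214e-02,  1.80346105e-03,  9.59958015e-04]), 'contact_force': array([-0.67289091, -0.60355908,  0.13125714]), 'moment': array([ 0.04121876, -0.02853462,  0.01826531]), 'finger_force': 0.0, 'opening': 0.6042274127084438}
```

View pics/ovs.png

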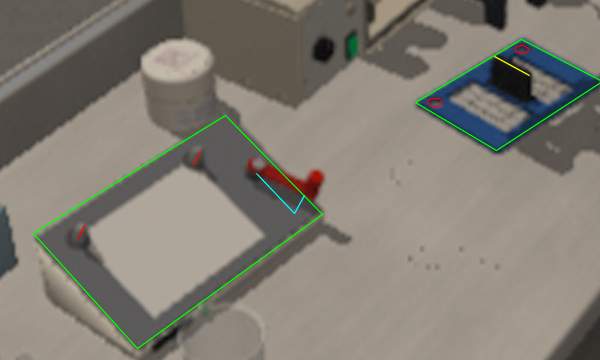

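View pics/ovt.png

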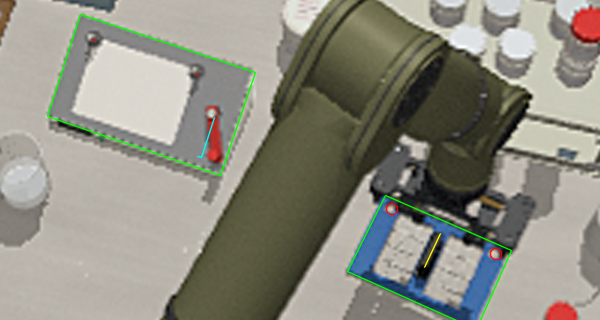

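The model matches both pictures: the green outlines lie on the face and frame edges, and the red lines lie on the pins. The keeper is swung slightly outwards. Next I check how far the tool is from the commanded position.

```bash
python3 -m pendant '[{"claw":0.6,"dx":1,"dy":1,"dz":-30,"twist":0},{"claw":0.6,"dx":1,"dy":1,"dz":-30,"twist":0},{"claw":0.6,"dx":1,"dy":1,"dz":-30,"twist":0}]'
python3 - <<'E'
from h import *
for i in range(3):
    eyes.snapshot("scene");s=r.get_state();print(s["tool_pos"],s["eef_rot"],s["qd"].max())
E
```

```text
clock: 3.1
tool_pos: [0.5085, -0.2859, 0.0737]
eef_rot: [0.995, -0.099, 0.001, 0.0]
contact_force: [-0.4, -0.1, 1.2]
opening: 0.602
finger_force: 0.0
[ 0.5088526  -0.28600818  0.07401163] [ 9.95058178e-01 -9.92851453e-02  1.17206241e-03  5.55845486e-04] 0.0006396761327239636
[ 0.50895354 -0.28602688  0.07400733] [ 9.95062385e-01 -9.92408160e-02  1.31025989e-03  6.27958827e-04] 0.004753918657091152
[ 0.50893042 -0.28592425  0.07384877] [ 9.95071248e-01 -9.91529468e-02  1.24829761e-03  5.88148936e-04] 0.007402356712907905
```

```bash
python3 -m pendant '[{"claw":0.6,"dx":4,"dy":5.5,"dz":-40,"twist":0},{"claw":0.6,"dx":4,"dy":5.5,"dz":-57,"twist":0},{"claw":0.6,"dx":4,"dy":5.5,"dz":-57,"twist":0},{"claw":0.1,"dx":4,"dy":5.5,"dz":-57,"twist":0},{"claw":0.1,"dx":4,"dy":5.5,"dz":-57,"twist":0},{"claw":0.1,"dx":4,"dy":5.5,"dz":-57,"twist":0},{"claw":0.1,"dx":4,"dy":5.5,"dz":-57,"twist":0},{"claw":0.1,"dx":4,"dy":5.5,"dz":-57,"twist":0}]' 8
```

```text
clock: 4.05
tool_pos: [0.5124, -0.2799, 0.0157]
eef_rot: [0.995, -0.099, 0.0, 0.0]
contact_force: [-0.2, -1.1, -0.4]
opening: 0.171
finger_force: 0.3
```

```bash
python3 -m pendant '[{"claw":0.1},{"claw":0.1,"dx":-3.5,"dy":0.7,"dz":6},{"claw":0.1,"dx":-6,"dy":1.2,"dz":10},{"claw":0.1,"dx":-9,"dy":1.8,"dz":15},{"claw":0.1,"dx":-13,"dy":2.5,"dz":20},{"claw":0.1,"dx":-17,"dy":3.4,"dz":24},{"claw":0.1,"dx":-21,"dy":4.3,"dz":27},{"claw":0.1,"dx":-21,"dy":4.3,"dz":27}]' 4
python3 - <<'E'
from h import *
im,d=eyes.snapshot("scene");cv2.imwrite("pics/s2.png",cv2.resize(im[110:230,220:360],None,fx=5,fy=5,interpolation=cv2.INTER_CUBIC))
C=cloud("scene",d);hsv=cv2.cvtColor(im,cv2.COLOR_BGR2HSV)
m=(hsv[...,0]>100)&(hsv[...,0]<125)&(hsv[...,1]>130)
Q=C[m];Q=Q[~np.isnan(Q[:,0])&(Q[:,2]<.1)&(np.hypot(Q[:,0]-.5,Q[:,1]+.28)<.15)]
A=np.c_[Q[:,:2],np.ones(len(Q))]
for _ in range(5):
    co=np.linalg.lstsq(A,Q[:,2],rcond=None)[0];e=abs(Q[:,2]-A@co);k=e<.004 if (e<.004).sum()>50 else e<.02;Q=Q[k];A=A[k]
print(co,np.degrees(np.arctan(np.hypot(*co[:2]))),len(Q),Q[:,2].min(),Q[:,2].max())
E
```

```text
[-0.00592563  0.00634058  0.01269004] 0.49722790228904834 452 0.0036153150258746436 0.012088939311660885validation failed for argument at $[0]...
```

View pics/s2.png

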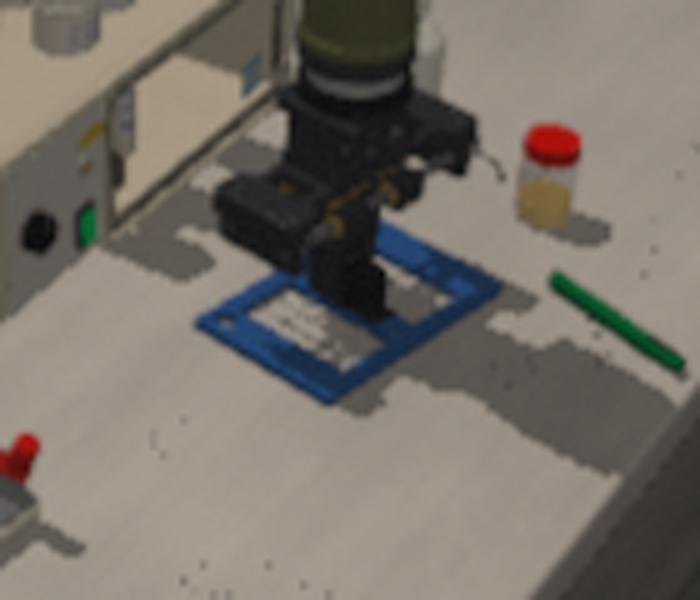

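The call was refused because every row needs all five keys, so the frame still lies flat with the blade between the pads.

```bash
cat > tilt.py <<'E'
from h import *
import sys
x,y=map(float,sys.argv[1:3])
im,d=eyes.snapshot("scene");cv2.imwrite("pics/last.png",im)
C=cloud("scene",d);hsv=cv2.cvtColor(im,cv2.COLOR_BGR2HSV)
m=(hsv[...,0]>100)&(hsv[...,0]<125)&(hsv[...,1]>130)
Q=C[m];Q=Q[~np.isnan(Q[:,0])&(np.hypot(Q[:,0]-x,Q[:,1]-y)<.15)]
A=np.c_[Q[:,:2],np.ones(len(Q))]
for t in(.02,.01,.006,.004,.004):
    co=np.linalg.lstsq(A,Q[:,2],rcond=None)[0];k=abs(Q[:,2]-A@co)<t;Q=Q[k];A=A[k]
print("tilt",np.degrees(np.arctan(np.hypot(*co[:2]))),"yaw",np.degrees(np.arctan2(co[1],co[0])),len(Q),"z",Q[:,2].min(),Q[:,2].max(),"co",co)
s=r.get_state();print(s["tool_pos"],s["contact_force"],s["finger_force"],s["opening"])
E
python3 -m pendant '[{"claw":0.1,"dx":0,"dy":0,"dz":0,"twist":0},{"claw":0.1,"dx":-3.5,"dy":0.7,"dz":6,"twist":0},{"claw":0.1,"dx":-6,"dy":1.2,"dz":10,"twist":0},{"claw":0.1,"dx":-9,"dy":1.8,"dz":15,"twist":0},{"claw":0.1,"dx":-13,"dy":2.5,"dz":20,"twist":0},{"claw":0.1,"dx":-17,"dy":3.4,"dz":24,"twist":0},{"claw":0.1,"dx":-21,"dy":4.3,"dz":27,"twist":0},{"claw":0.1,"dx":-21,"dy":4.3,"dz":27,"twist":0}]' 4
python3 tilt.py .49 -.277
```

```text
clock: 4.9
tool_pos: [0.4904, -0.2754, 0.0426]
eef_rot: [0.995, -0.099, -0.0, 0.0]
contact_force: [0.7, -0.3, -2.5]
opening: 0.162
finger_force: 4.0
tilt 0.06638824872606909 yaw 54.31586776852869 490 z 0.0308964430405273 0.0386514962330643 co [0.00067589 0.00094114 0.03477571]
[ 0.49090984 -0.27536532  0.04237618] [-0.82894099  1.10380776 -2.66568481] 3.999947935662931 0.16012348489870248
```

It lifted level because the grip holds the pitch: the weight is about 2.6 N. I'll tilt it by pressing its far edge onto the face below the pins, then tighten the grip.

```bash
python3 -m pendant '[{"claw":0.1,"dx":0,"dy":0,"dz":30,"twist":0},{"claw":0.1,"dx":5,"dy":10,"dz":70,"twist":0},{"claw":0.1,"dx":10,"dy":30,"dz":110,"twist":0},{"claw":0.1,"dx":22,"dy":75,"dz":115,"twist":0},{"claw":0.1,"dx":34,"dy":120,"dz":115,"twist":0.03},{"claw":0.1,"dx":45,"dy":165,"dz":115,"twist":0.06},{"claw":0.1,"dx":56,"dy":210,"dz":115,"twist":0.098},{"claw":0.1,"dx":67,"dy":255,"dz":115,"twist":0.098}]' 25
python3 -m pendant '[{"claw":0.1,"dx":11,"dy":45,"dz":0,"twist":0},{"claw":0.1,"dx":22,"dy":90,"dz":0,"twist":0},{"claw":0.1,"dx":33,"dy":135,"dz":0,"twist":0},{"claw":0.1,"dx":39,"dy":170,"dz":0,"twist":0},{"claw":0.1,"dx":39,"dy":176,"dz":-20,"twist":0},{"claw":0.1,"dx":39,"dy":176,"dz":-45,"twist":0},{"claw":0.1,"dx":39,"dy":176,"dz":-45,"twist":0}]'
python3 tilt.py .59 .16
```

```text
clock: 5.75
tool_pos: [0.5584, -0.0184, 0.1571]
eef_rot: [0.999, -0.05, 0.0, -0.0]
contact_force: [0.3, -1.0, -3.2]
opening: 0.153
finger_force: 25.0
clock: 6.45
tool_pos: [0.5943, 0.1558, 0.109]
eef_rot: [0.999, -0.049, -0.003, 0.001]
contact_force: [-0.2, -0.6, -3.1]
opening: 0.153
finger_force: 25.0
tilt 0.3750676014540145 yaw -168.72653129944194 856 z 0.09680912897845828 0.1051205023779459 co [-0.00641995 -0.00127974  0.1049327 ]
[0.59564255 0.1552882  0.1106343 ] [-0.20471343 -0.16674409 -0.8814154 ] 24.999980628490448 0.15660725983320142
```

```bash
python3 -m pendant '[{"claw":0.1,"dx":1,"dy":0,"dz":-20,"twist":0},{"claw":0.1,"dx":1,"dy":0,"dz":-33,"twist":0},{"claw":0.1,"dx":0,"dy":0,"dz":-37,"twist":0},{"claw":0.1,"dx":-2.5,"dy":0.4,"dz":-41,"twist":0},{"claw":0.1,"dx":-5,"dy":0.8,"dz":-46,"twist":0},{"claw":0.1,"dx":-7,"dy":1.2,"dz":-51,"twist":0},{"claw":0.1,"dx":-8.5,"dy":1.4,"dz":-55,"twist":0},{"claw":0.1,"dx":-9,"dy":1.6,"dz":-58,"twist":0}]' 5
python3 tilt.py .58 .16
```

```text
clock: 7.3
tool_pos: [0.5879, 0.1573, 0.0539]
eef_rot: [0.999, -0.05, -0.0, 0.0]
contact_force: [-0.4, -0.6, -1.9]
opening: 0.158
finger_force: 5.0
tilt 20.92254212445178 yaw -5.6512814616529745 690 z 0.019695159159725417 0.06493680267747093 co [ 0.38045557 -0.03764782 -0.1731988 ]
[0.58766337 0.1573265  0.0535112 ] [-0.81962084 -1.16435087 -2.00288777] 5.000060833990574 0.15964643581088653
```

```bash
python3 -m pendant '[{"claw":0.1,"dx":-1,"dy":0,"dz":-2,"twist":0},{"claw":0.1,"dx":-1.5,"dy":0,"dz":-4,"twist":0},{"claw":0.1,"dx":-1.5,"dy":0,"dz":-5,"twist":0},{"claw":0.1,"dx":-1.5,"dy":0,"dz":-5,"twist":0}]' 5
python3 tilt.py .58 .16
```

```text
clock: 7.75
tool_pos: [0.5867, 0.1573, 0.0496]
eef_rot: [0.999, -0.05, 0.0, -0.0]
contact_force: [-0.7, -0.2, 2.6]
opening: 0.159
finger_force: 5.0
tilt 24.71741042719519 yaw -5.813935120304713 648 z 0.012319163432107483 0.06441404436072906 co [ 0.45794899 -0.04662929 -0.22164083]
[0.58674002 0.15732013 0.04955533] [-2.08712764  0.20463309  2.99273915] 5.000049554219004 0.16060364740952637
```

```bash
python3 -m pendant '[{"claw":0.1,"dx":0,"dy":0,"dz":0,"twist":0},{"claw":0.1,"dx":0,"dy":0,"dz":0,"twist":0}]' 45
cat > rel.py <<'E'
from h import *
from scipy.spatial.transform import Rotation as R
F=R.from_euler("zyx",[-5.8,-25,0],degrees=True);f0=np.array([.6268,.153,.05])
def toplane(c,uv,h):
    ci=eyes.camera_info(c);T=np.linalg.inv(np.array(ci["world_to_cam"]))
    n=cv2.undistortPoints(np.array(uv,float).reshape(-1,1,2),np.array(ci["K"]),np.array(ci["D"]))[:,0]
    d=F.inv().apply(np.c_[n,np.ones(len(n))]@T[:3,:3].T);o=F.inv().apply(T[:3,3]-f0)
    return (o+d*((h-o[2])/d[:,2])[:,None])*1000
for c in("scene","top"):
    im,d=eyes.snapshot(c);cv2.imwrite(f"pics/rel_{c}.png",im);hsv=cv2.cvtColor(im,cv2.COLOR_BGR2HSV)
    m=((hsv[...,0]>100)&(hsv[...,0]<125)&(hsv[...,1]>110)).astype(np.uint8)
    uv=np.argwhere(m)[:,::-1]; Q=toplane(c,uv,.007)
    k=(abs(Q[:,0])<130)&(abs(Q[:,1])<130);Q=Q[k]
    print(c,k.sum(),"rect(face xy mm)",cv2.minAreaRect(Q[:,:2].astype(np.float32)) if k.sum() else None, Q.min(0),Q.max(0))
    for q,h in(("hole_left",.008),("hole_right",.008),("pin_left",0),("pin_right",0),("keeper_knob",.043),("keeper_pivot",.017)):
        for k in nets.place_of(c,q)[:1]: print(q,round(k["confidence"],2),toplane(c,np.array(k["position"])*[W,H],h).round(1))
E
python3 rel.py
```

```text
clock: 8.0
tool_pos: [0.5867, 0.1573, 0.0495]
eef_rot: [0.999, -0.05, 0.0, -0.0]
contact_force: [-0.8, -0.3, 5.6]
opening: 0.153
finger_force: 45.0
scene 826 rect(face xy mm) ((-44.299808502197266, -0.16335296630859375), (117.81121063232422, 186.86268615722656), 0.6401634812355042) [-104.18894156  -93.89095601    7.        ] [14.03015984 92.85516065  7.        ]
hole_left 0.94 [[-3.3 77.1  8. ]]
hole_right 0.75 [[  4.5 -72.6   8. ]]
pin_left 0.57 [[57.  72.6  0. ]]
keeper_knob 0.42 [[ -42.2 -127.5   43. ]]
keeper_pivot 0.94 [[  10.5 -114.8   17. ]]
top 284 rect(face xy mm) ((-35.184486389160156, -26.32131576538086), (121.0920639038086, 132.0072479248047), 89.56037139892578) [-101.34667339  -86.4320895     7.        ] [31.10937942 34.65234945  7.        ]
hole_right 0.6 [[  3.2 -76.9   8. ]]
pin_left 0.53 [[-283.6  191.2    0. ]]
pin_right 0.62 [[ 47.4 -67.7   0. ]]
keeper_knob 0.49 [[ -41.1 -146.    43. ]]
keeper_pivot 0.89 [[ -4.3 -98.4  17. ]]
```

```bash
python3 - <<'E'
from rel import *
out=[]
for c in("scene","top"):
    im=cv2.imread(f"pics/{c}0.png")
    for y in(74,-74):
        ctr=proj(c,F.apply([.046,y/1000,.01])+f0)[0].round().astype(int);x0,y0=ctr-16
        s=12;big=cv2.resize(im[y0:y0+32,x0:x0+32],None,fx=s,fy=s,interpolation=cv2.INTER_CUBIC)
        for h,rad,col in((0,6,(0,255,0)),(18,6,(0,255,255)),(24,2.5,(0,0,255))):
            P=F.apply(np.array([[46+rad*np.cos(t),y+rad*np.sin(t),h] for t in np.linspace(0,6.28,30)])/1000)+f0
            p=(proj(c,P)-[x0,y0]+.5)*s-.5
            cv2.polylines(big,[p.round().astype(int)],True,col,1,cv2.LINE_AA)
        out.append(cv2.resize(big,(300,300)))
cv2.imwrite("pics/pins.png",np.vstack([np.hstack(out[:2]),np.hstack(out[2:])]))
E
```

```text
scene 825 rect(face xy mm) ((-44.299808502197266, -0.16335296630859375), (117.81121063232422, 186.86268615722656), 0.6401634812355042) [-104.18894156  -93.89095601    7.        ] [14.03015984 92.85516065  7.        ]
hole_left 0.86 [[-0.1 78.2  8. ]]
hole_right 0.97 [[  3.9 -68.4   8. ]]
pin_left 0.7 [[48.  71.6  0. ]]
keeper_knob 0.49 [[ -53.5 -130.7   43. ]]
keeper_pivot 0.9 [[  13.7 -112.6   17. ]]
top 285 rect(face xy mm) ((-29.42346954345703, -20.725509643554688), (143.89756774902344, 131.2939453125), 0.05641400068998337) [-101.34667339  -86.4320895     7.        ] [42.49003573 44.953617    7.        ]
hole_left 0.35 [[-10.5 -36.5   8. ]]
hole_right 0.75 [[  7.8 -72.7   8. ]]
pin_right 0.75 [[ 44.7 -69.5   0. ]]
keeper_knob 0.39 [[ -34.3 -138.    43. ]]
keeper_pivot 0.88 [[  12.6 -107.8   17. ]]
```

View pics/pins.png

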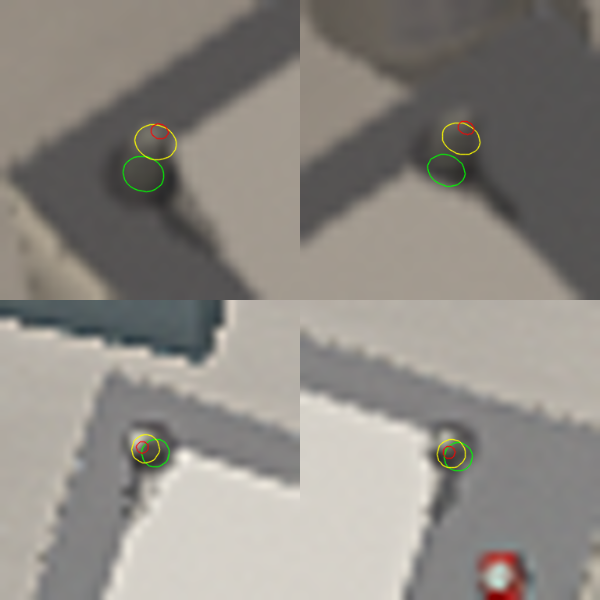

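```bash
python3 -m pendant '[{"claw":0.1,"dx":-7,"dy":0.7,"dz":15,"twist":0},{"claw":0.1,"dx":-13.4,"dy":1.4,"dz":29,"twist":0},{"claw":0.1,"dx":-13.4,"dy":1.4,"dz":34,"twist":0},{"claw":0.1,"dx":6,"dy":0,"dz":43,"twist":0},{"claw":0.1,"dx":26,"dy":-2.6,"dz":48,"twist":0},{"claw":0.1,"dx":26,"dy":-2.6,"dz":48,"twist":0},{"claw":0.1,"dx":26,"dy":-2.6,"dz":48,"twist":0}]'
python3 tilt.py .61 .16
python3 - <<'E'
import cv2,numpy as np
im=cv2.imread("pics/last.png");cv2.imwrite("pics/v7.png",cv2.resize(im[160:260,110:250],None,fx=5,fy=5,interpolation=cv2.INTER_CUBIC))
E
```

```text
clock: 10.1
tool_pos: [0.6122, 0.1545, 0.0972]
eef_rot: [0.999, -0.05, -0.0, 0.0]
contact_force: [-1.1, -1.2, -2.3]
opening: 0.157
finger_force: 45.0
tilt 24.813650029895477 yaw -5.986753165774985 815 z 0.05891151698964392 0.11243019475457672 co [ 0.45983234 -0.04822284 -0.18679987]
[0.61131178 0.15471071 0.09687137] [-0.05805153  0.33026544 -1.88105593] 44.9999425560236 0.1555882320267211
```

View pics/v7.png

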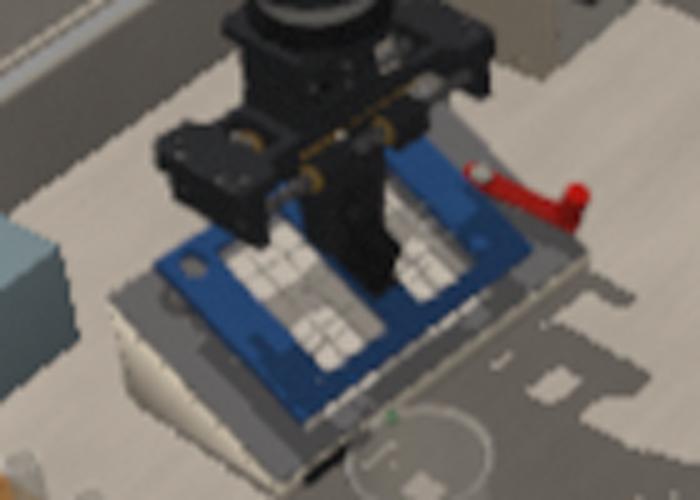

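The frame is held at 24.8° just above the pins. The left pin shows below the left hole, as this view should give. I'll measure the frame's position in face coordinates.

```bash
python3 - <<'E' 2>&1 | tail -6
from rel import *
im=cv2.imread("pics/last.png");hsv=cv2.cvtColor(im,cv2.COLOR_BGR2HSV)
m=((hsv[...,0]>100)&(hsv[...,0]<125)&(hsv[...,1]>110)).astype(np.uint8)
uv=np.argwhere(m)[:,::-1]
p=np.array([.61,.155,.45983234*.61-.04822284*.155-.18679987]);h=F.inv().apply(p-f0)[2]
Q=toplane("scene",uv,h);k=(abs(Q[:,0])<130)&(abs(Q[:,1])<130);Q=Q[k]
print("h",h,"rect",cv2.minAreaRect(Q[:,:2].astype(np.float32)),Q.min(0),Q.max(0))
print("tcp in face",F.inv().apply(r.get_state()["tool_pos"]-f0)*1000)
E
```

```text
pin_left 0.63 [[41.6 80.3  0. ]]
pin_right 0.96 [[ 55.2 -72.3   0. ]]
keeper_knob 0.61 [[ -34.3 -126.7   43. ]]
keeper_pivot 0.63 [[ 15.4 -96.3  17. ]]
h 0.03992946124790239 rect ((-1.2373580932617188, 1.3756637573242188), (117.60811614990234, 186.3446807861328), 0.7063582539558411) [-61.07432336 -92.38563435  39.92946125] [57.58204751 94.52472998 39.92946125]
tcp in face [ 6.87562303  2.32321072 48.68391297]
```

```bash
python3 -m pendant '[{"claw":0.1,"dx":3.5,"dy":-1.3,"dz":-5.4,"twist":0},{"claw":0.1,"dx":6,"dy":-1.5,"dz":-10.9,"twist":0},{"claw":0.1,"dx":7.7,"dy":-1.7,"dz":-14.5,"twist":0},{"claw":0.1,"dx":9.4,"dy":-1.9,"dz":-18,"twist":0},{"claw":0.1,"dx":10.3,"dy":-2,"dz":-20,"twist":0},{"claw":0.1,"dx":10.3,"dy":-2,"dz":-20,"twist":0}]'
python3 tilt.py .62 .16
```

```text
clock: 11.45
tool_pos: [0.6229, 0.1526, 0.0767]
eef_rot: [0.999, -0.05, -0.0, 0.0]
contact_force: [-0.6, 1.0, -2.3]
opening: 0.157
finger_force: 45.0
tilt 24.690171746632398 yaw -5.189442809042517 777 z 0.03775744953963067 0.09186266924680275 co [ 0.45785636 -0.04158313 -0.21213096]
[0.62293086 0.15264783 0.07698142] [ 0.05832268 -0.78300875 -2.19880766] 44.99996669590473 0.15162262767197532
```

```bash
python3 -m pendant '[{"claw":0.1,"dx":1.7,"dy":-0.2,"dz":-3.6,"twist":0},{"claw":0.1,"dx":3,"dy":-0.3,"dz":-6.5,"twist":0},{"claw":0.1,"dx":4,"dy":-0.4,"dz":-8.6,"twist":0},{"claw":0.1,"dx":4,"dy":-0.4,"dz":-8.6,"twist":0}]'
python3 tilt.py .62 .16
```

```text
clock: 11.9
tool_pos: [0.627, 0.1522, 0.0685]
eef_rot: [0.999, -0.05, -0.0, 0.0]
contact_force: [-0.5, -0.0, -1.6]
opening: 0.154
finger_force: 45.0
tilt 24.834355002301457 yaw -5.957245469031123 739 z 0.030168906866813616 0.08342389633960334 co [ 0.46029344 -0.04803155 -0.22271861]
[0.62700443 0.15226145 0.06851481] [ 0.00246163 -0.00820878 -1.23342939] 44.999878127127886 0.1521381770642719
```

```bash
python3 -m pendant '[{"claw":0.1,"dx":0.4,"dy":0,"dz":-1,"twist":0},{"claw":0.4,"dx":0.4,"dy":0,"dz":-1,"twist":0},{"claw":0.4,"dx":0,"dy":0,"dz":0,"twist":0},{"claw":0.4,"dx":0,"dy":0,"dz":0,"twist":0},{"claw":0.4,"dx":0,"dy":0,"dz":30,"twist":0},{"claw":0.4,"dx":0,"dy":0,"dz":70,"twist":0},{"claw":0.4,"dx":-40,"dy":-10,"dz":110,"twist":0},{"claw":0.4,"dx":-80,"dy":-30,"dz":130,"twist":0}]' 10
python3 tilt.py .62 .16
python3 rel.py
python3 - <<'E'
import cv2,numpy as np
a=cv2.imread("pics/rel_scene.png")[170:260,120:240];b=cv2.imread("pics/rel_top.png")[120:210,170:290]
cv2.imwrite("pics/v8.png",np.hstack([cv2.resize(x,(400,300),interpolation=cv2.INTER_CUBIC) for x in(a,b)]))
E
```

```text
clock: 12.75
tool_pos: [0.5533, 0.1263, 0.1981]
eef_rot: [0.999, -0.049, 0.003, -0.001]
contact_force: [0.8, -0.9, 0.7]
opening: 0.395
finger_force: 0.0
tilt 24.724315254935494 yaw -5.580758053178733 940 z 0.02953044709543451 0.08430518717102942 co [ 0.45828033 -0.0447794  -0.22197559]
[0.54355434 0.12009182 0.19948123] [-6.88997304 -2.86095378  0.69131061] 0.0 0.39859884286344505
scene 1162 rect(face xy mm) ((0.42626953125, -1.325653076171875), (119.42499542236328, 186.5548095703125), 1.4462413787841797) [-61.25882856 -94.96239718   7.        ] [62.40902332 91.725075    7.        ]
hole_left 0.75 [[39.1 82.2  8. ]]
hole_right 0.79 [[ 38.7 -75.8   8. ]]
pin_left 0.71 [[49.4 68.   0. ]]
pin_right 0.58 [[ 58.1 -71.5   0. ]]
keeper_knob 0.72 [[ -44.1 -136.7   43. ]]
keeper_pivot 0.86 [[   5.5 -115.4   17. ]]
top 354 rect(face xy mm) ((11.537155151367188, 0.9431686401367188), (137.93838500976562, 176.60023498535156), 0.37533625960350037) [-57.75543431 -87.6647124    7.        ] [80.41467465 89.29001486  7.        ]
hole_right 0.75 [[ 48.9 -70.5   8. ]]
pin_right 0.58 [[ 41.3 -68.4   0. ]]
keeper_pivot 0.75 [[  -4.4 -105.6   17. ]]
```

View pics/v8.png

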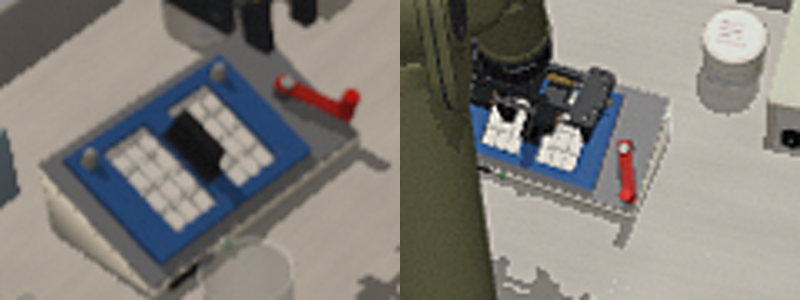

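The frame is home with both pins through its holes. In the left crop they show at (90,155) and (218,72), and the frame is flush at 24.7°. Now the keeper angle.

```bash
sed -i 's/^for c in("scene","top"):/if __name__=="__main__":\n  for c in("scene","top"):/' rel.py; python3 - <<'E'
import re
L=open("rel.py").read().split("\n");i=[k for k,l in enumerate(L) if "__main__" in l][0]
L=L[:i+2]+["  "+l for l in L[i+2:]];open("rel.py","w").write("\n".join(L))
E
cat > keep.py <<'E'
from rel import *
from scipy.spatial import cKDTree
from scipy.ndimage import binary_dilation
def model(a):
    t=np.linspace(0,56,40);k=np.linspace(17,43,20);P=[]
    for w in(-8,-4,0,4,8): P.append(np.c_[-t*np.cos(a)+w*np.sin(a),-114+t*np.sin(a)+w*np.cos(a),np.full(40,17)])
    for p in np.linspace(0,6.28,12): P.append(np.c_[np.full(20,-56*np.cos(a)+8*np.cos(p)),np.full(20,-114+56*np.sin(a)+8*np.sin(p)),k])
    return F.apply(np.vstack(P)/1000)+f0
def angle(c):
    im,_=eyes.snapshot(c);cv2.imwrite(f"pics/keep_{c}.png",im);hsv=cv2.cvtColor(im,cv2.COLOR_BGR2HSV)
    m=((hsv[...,0]<8)|(hsv[...,0]>172))&(hsv[...,1]>140)&(hsv[...,2]>60)
    uv=np.argwhere(m)[:,::-1];o=proj(c,F.apply([[0,-.114,.014]])+f0)[0];uv=uv[np.hypot(*(uv-o).T)<45].astype(float)
    if len(uv)<10: return c,len(uv)
    A=np.arange(-.6,1.62,.02);best=[]
    for a in A:
        q=proj(c,model(a));best.append(cKDTree(q).query(uv)[0].mean()+cKDTree(uv).query(q)[0].mean())
    i=np.argmin(best);return c,len(uv),round(A[i],2),round(best[i],2)
def tcp(a):
    return F.apply(np.array([-56*np.cos(a),-114+56*np.sin(a),32])/1000)+f0-[0,0,.010]
if __name__=="__main__":
    for c in("scene","top"): print(angle(c))
    s=r.get_state();print(s["clock"],s["tool_pos"],s["contact_force"])
    for a in np.r_[np.arange(-.5,1.61,.2),1.57]: print(round(a,2),(tcp(a)*1000).round(1))
E
python3 keep.py
```

```text
('scene', 109, np.float64(-0.52), np.float64(0.96))
('top', 54, np.float64(-0.38), np.float64(1.05))
13.6 [0.55181616 0.12453156 0.1957725 ] [-0.59361776 -0.27687789  0.04081011]
-0.5 [556.1  17.8  42.3]
-0.3 [553.1  28.5  40.9]
-0.1 [552.1  39.7  40.5]
0.1 [553.1  50.8  40.9]
0.3 [556.1  61.5  42.3]
0.5 [561.   71.3  44.6]
0.7 [567.5  79.8  47.7]
0.9 [575.5  86.7  51.4]
1.1 [584.5  91.8  55.6]
1.3 [594.3  94.8  60.1]
1.5 [604.4  95.6  64.9]
1.57 [607.9  95.3  66.5]
```

```bash
python3 -m pendant '[{"claw":0.45,"dx":1,"dy":-45,"dz":-20,"twist":0},{"claw":0.45,"dx":3,"dy":-85,"dz":-50,"twist":0},{"claw":0.45,"dx":3,"dy":-104,"dz":-90,"twist":0},{"claw":0.45,"dx":3,"dy":-104,"dz":-96,"twist":0},{"claw":0.45,"dx":3,"dy":-104,"dz":-96,"twist":0},{"claw":0.45,"dx":3,"dy":-104,"dz":-96,"twist":0}]' 10
python3 - <<'E'
from keep import *
s=r.get_state();print(s["tool_pos"],s["contact_force"])
im,_=eyes.snapshot("scene");cv2.imwrite("pics/v9.png",cv2.resize(im[160:250,170:270],(700,600),interpolation=cv2.INTER_CUBIC))
print(angle("scene"))
E
```

```text
clock: 14.2
tool_pos: [0.5558, 0.0227, 0.101]
eef_rot: [0.999, -0.049, 0.001, -0.001]
contact_force: [0.5, -0.2, 0.3]
opening: 0.451
finger_force: 0.0
[0.55576855 0.02268279 0.10098691] [ 0.53153035 -0.20882041  0.28908497]
('scene', 110, np.float64(-0.54), np.float64(0.95))
```

View pics/v9.png

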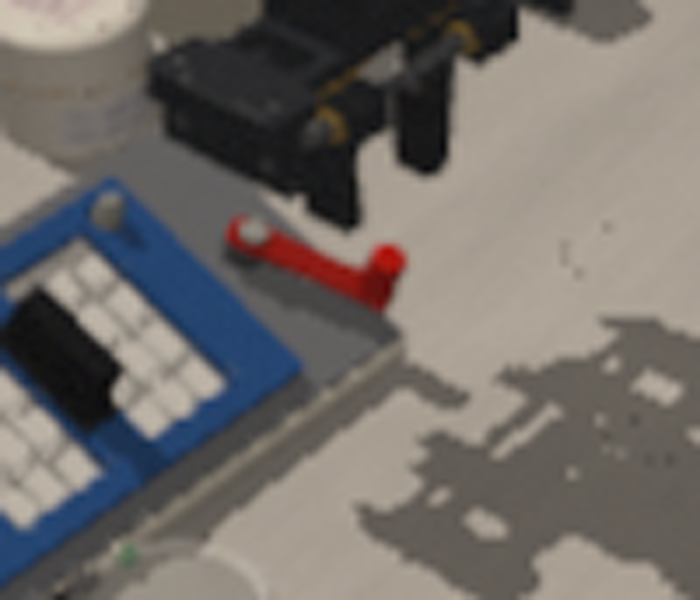

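The fingertips at (340,220) and (425,165) straddle the knob top at (388,260) once the height difference is allowed for. I'll descend and close.

```bash
python3 -m pendant '[{"claw":0.45,"dx":-1,"dy":-1.5,"dz":-35,"twist":0},{"claw":0.45,"dx":-1,"dy":-1.5,"dz":-58,"twist":0},{"claw":0.45,"dx":-1,"dy":-1.5,"dz":-58,"twist":0},{"claw":0.1,"dx":-1,"dy":-1.5,"dz":-58,"twist":0},{"claw":0.1,"dx":-1,"dy":-1.5,"dz":-58,"twist":0},{"claw":0.1,"dx":-1,"dy":-1.5,"dz":-58,"twist":0},{"claw":0.1,"dx":-1,"dy":-1.5,"dz":-58,"twist":0}]' 8
```

```text
clock: 15.0
tool_pos: [0.5551, 0.0198, 0.0432]
eef_rot: [0.999, -0.05, 0.002, -0.001]
contact_force: [0.4, 1.1, 5.2]
opening: 0.189
finger_force: 7.0
```

```bash
python3 -m pendant '[{"claw":0.1,"dx":-2.3,"dy":8.6,"dz":0,"twist":0},{"claw":0.1,"dx":-3.3,"dy":19.8,"dz":-0.5,"twist":0},{"claw":0.1,"dx":-2.3,"dy":30.9,"dz":0,"twist":0},{"claw":0.1,"dx":0.7,"dy":41.6,"dz":1.3,"twist":0},{"claw":0.1,"dx":5.6,"dy":51.4,"dz":3.6,"twist":0},{"claw":0.1,"dx":12.1,"dy":59.9,"dz":6.7,"twist":0},{"claw":0.1,"dx":20.1,"dy":66.8,"dz":10.4,"twist":0},{"claw":0.1,"dx":20.1,"dy":66.8,"dz":10.4,"twist":0}]'
python3 tilt.py .62 .16; python3 -c "
from keep import *
print(angle('scene'))"
```

```text
clock: 15.8
tool_pos: [0.576, 0.0885, 0.053]
eef_rot: [0.999, -0.049, 0.002, -0.001]
contact_force: [0.0, 2.8, -3.3]
opening: 0.18
finger_force: 8.1
tilt 24.9750103689665 yaw -5.995644252958384 703 z 0.029734093979925325 0.08443016757152899 co [ 0.4632289  -0.04865172 -0.2242646 ]
[0.57550582 0.08816984 0.05283653] [ 1.5815312   3.50758353 -3.90117983] 8.102870989132498 0.1780564370352228
('scene', 20, np.float64(0.82), np.float64(2.55))
```

```bash
python3 -m pendant '[{"claw":0.1,"dx":4,"dy":2.4,"dz":2,"twist":0},{"claw":0.1,"dx":9,"dy":4,"dz":4.2,"twist":0},{"claw":0.1,"dx":14,"dy":5.5,"dz":6.5,"twist":0},{"claw":0.1,"dx":19,"dy":6.8,"dz":8.7,"twist":0},{"claw":0.1,"dx":25,"dy":7.3,"dz":11.5,"twist":0},{"claw":0.1,"dx":30,"dy":7.5,"dz":14,"twist":0},{"claw":0.1,"dx":31,"dy":7.5,"dz":15,"twist":0},{"claw":0.1,"dx":31,"dy":7.5,"dz":15,"twist":0}]'
python3 -m pendant '[{"claw":0.4,"dx":0,"dy":0,"dz":0,"twist":0},{"claw":0.4,"dx":0,"dy":0,"dz":0,"twist":0},{"claw":0.4,"dx":0,"dy":0,"dz":0,"twist":0},{"claw":0.4,"dx":0,"dy":0,"dz":30,"twist":0},{"claw":0.4,"dx":0,"dy":0,"dz":70,"twist":0},{"claw":0.4,"dx":-40,"dy":-30,"dz":110,"twist":0},{"claw":0.4,"dx":-80,"dy":-70,"dz":120,"twist":0},{"claw":0.4,"dx":-100,"dy":-110,"dz":120,"twist":0}]'
python3 tilt.py .62 .16; python3 -c "
from keep import *
print(angle('scene'),angle('top'))
im=cv2.imread('pics/keep_scene.png');cv2.imwrite('pics/v10.png',cv2.resize(im[160:340,110:250],(560,600),interpolation=cv2.INTER_CUBIC))"
```

```text
clock: 16.7
tool_pos: [0.607, 0.0966, 0.0675]
eef_rot: [0.999, -0.049, 0.002, -0.002]
contact_force: [3.9, 7.9, -8.4]
opening: 0.176
finger_force: 8.0
clock: 17.5
tool_pos: [0.5112, -0.0057, 0.1882]
eef_rot: [0.999, -0.049, 0.001, -0.0]
contact_force: [0.8, -0.3, -0.0]
opening: 0.398
finger_force: 0.0
tilt 24.813863257383215 yaw -5.778327426986207 864 z 0.029507285271482497 0.08421569180221489 co [ 0.46000921 -0.04655024 -0.22277065]
[ 0.50486325 -0.0164568   0.18803698] [-5.47517747 -6.98137241 -0.19011378] 0.0 0.40257882997482947
('scene', 98, np.float64(1.5), np.float64(0.75)) ('top', 8)
```

View pics/v10.png

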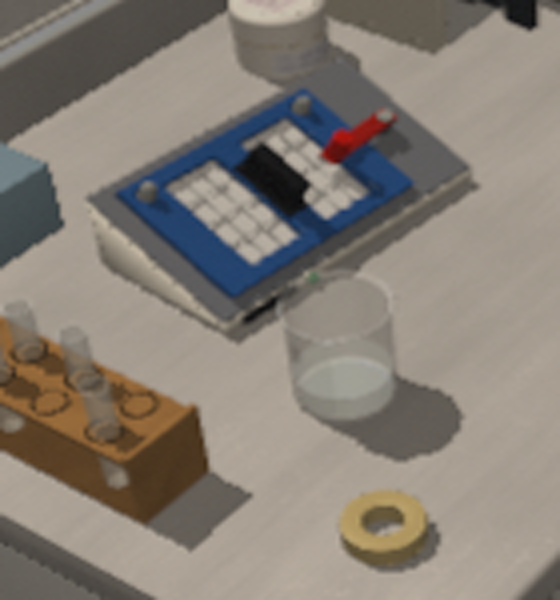

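The keeper arm runs from its pivot at (385,118) to its knob at (340,148), straight across the frame's side bar at about 1.5 rad. The frame is still flush, the beaker and tape are undisturbed, and the gripper is clear. I'm handing in.

```bash
python3 -m pendant '[{"claw":0.4,"dx":0,"dy":0,"dz":0,"twist":0},{"claw":0.4,"dx":0,"dy":0,"dz":0,"twist":0},{"claw":0.4,"dx":0,"dy":0,"dz":0,"twist":0}]'; python3 -c "
from plant import r
print(r.finish_job())"
```

```text
clock: 17.95
tool_pos: [0.5126, -0.0042, 0.1858]
eef_rot: [0.999, -0.049, 0.0, -0.0]
contact_force: [-0.5, 0.8, -0.9]
opening: 0.397
finger_force: 0.0
the job is handed in; nothing more can be done
None
```

The frame hangs on both pins, flush on the face (about 24.8°), with the keeper across its side bar at about 1.5 rad by camera and the gripper clear; I handed it in at about 18 s, and the hand-in gave no verdict.

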